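Seat the drive flange on the spool winder and latch it

TASK

Take the orange drive flange off the print plate and lower it over the spool winder's central shaft and its brass drive pin until it lies fully home on the steel turntable; feel for the pin, do not force the flange. Then slide the red latch towards the shaft as far as it goes, so that its tongue covers the rim of the flange, and let go, leaving everything else where it stands.

Things in the scene. Friction and masses are not known exactly. Their poses are not given: they have to be found in the camera images.
- flange_hub (a point): Centre of the hub of the orange printed drive flange (0.14 to 0.24 kg), 28 mm above its underside, on its axis. The flange is a disc 96 mm across, 8 mm thick, with a block hub on top, 34 mm long (own x) x 28 mm wide (own y: the faces to grip) x 40 mm high; 48 mm in all. A 17.5 mm bore runs right up through it along z. It starts flat on the print plate, hub up.
- slot (a point): Mouth of the flange's one through slot for the drive pin, at the disc's upper face (8 mm above the underside), 26 mm from the axis on the flange's own -x side; axes as the flange's. The slot is 11 mm long radially and 8.5 mm wide. The narrow gaps near the rim are not it and lie out of the pin's reach.
- print_plate: Glass print plate, 240 x 240 x 6 mm, fixed, lying on the bench; origin at the centre of its underside.
- winder: Black spool winder fixed to the bench, housing 205 x 150 x 50 mm; origin on the bench directly under the shaft, z up. Its own +x points from the shaft to the red latch. On it is a steel turntable, 88 mm across, that carries the shaft and the brass pin; its brake is on, so it does not turn.
- seat (a point): Centre of the turntable's top face, 62 mm above the bench, on the shaft's axis, axes as the winder's. The flange's underside rests here when home (flange_hub is then 28 mm above). The brass drive pin stands 12 mm above this face, is 7 mm across (top 1 mm tapering to 6) and is 26 mm from the shaft's axis, in a direction within 0.5 rad either way of the winder's -x, not measured.
- shaft_tip (a point): Top of the steel shaft, 16 mm across, 34 mm above the turntable, last 6 mm tapering to 9 mm across; axes as the winder's. The flange goes on with its x along the winder's x, within 0.5 rad. If it stops 12 mm high it sits on the pin: turned about the shaft under light load (3 to 10 N) the slot finds the pin (0.75 mm play each way) and it goes down freely.
- latch (a joint): Red rim latch sliding on the winder along the winder's x: 0 to 3 mm = open (start), 0.018 m = fully closed, moved towards the shaft. Friction about 1.5 N; it stays where left. Its tongue (30 mm wide, 6 mm thick) passes 2.5 mm above the disc of a flange that is home, and strikes the rim of one that is not.
- latch_post (a point): Centre of the red grip post on the latch, 14 mm (winder's x) x 22 mm (winder's y) x 36 mm high, standing up; this point is half-way up, 96.5 mm above the bench, 88 mm from the shaft's axis when the latch is at 0. Below the post is the latch's 30 mm wide slide, its top 18 mm below this point.
- bracket: Bystander, leave alone: small blue printed L-bracket (36 x 30 x 30 mm) standing on a corner of the print plate; origin at the centre of its underside or on its own length.
- spool: Bystander, leave alone: empty white spool, 110 mm across, 60 mm high, standing on its flange; origin at the centre of its underside or on its own length.
- bearing: Bystander, leave alone: steel bearing ring, 42 mm across, 12 mm high, lying flat; origin at the centre of its underside or on its own length.
- scraper: Bystander, leave alone: spatula-like bed scraper, 200 mm long, lying flat; origin at the centre of its underside or on its own length.
- oil: Bystander, leave alone: small blue oil bottle, 44 mm across, 90 mm high; origin at the centre of its underside or on its own length.
- vase_print: Bystander, leave alone: purple printed vase-shaped sample, 72 mm across, 75 mm high; origin at the centre of its underside or on its own length.
- driver: Bystander, leave alone: screwdriver, 170 mm long, lying flat; origin at the centre of its underside or on its own length.
Not all that is in view belongs to the job. What is meant by the part that bears flange_hub is not black, and is the smaller of those in its own colour.

How it is judged (in metres and radians):
On the way, in this order (a step that is already met when the one before it is completed fails the run):
1. the flange is lifted well clear of the print plate (height (world z) of flange_hub above 0.07 m), for 0.1 s.
2. the flange lies fully home on the turntable, over shaft and pin, with the latch still open (z of flange_hub in the frame of seat below 0.03 m and horizontal distance between flange_hub and seat below 0.003 m and angle between flange_hub's own z axis and vertical below 0.04 rad and value of joint latch below 0.006 m), for 0.2 s.
3. the latch is slid closed over the rim (value of joint latch above 0.015 m), for 0.2 s.
At the end, for the whole second after the job is handed in: The flange lies level (within 0.04 rad) and at rest on the turntable over shaft and pin, its underside no more than 2 mm above the turntable and centred within 3 mm, and the latch is at least 15 mm closed (z of flange_hub in the frame of seat below 0.03 m and horizontal distance between flange_hub and seat below 0.003 m and angle between flange_hub's own z axis and vertical below 0.04 rad and value of joint latch above 0.015 m and linear speed of flange below 0.02 m/s); the robot touches nothing.
It fails at once if the flange is forced against the winder (contact force above 40 N) (contact force between flange and winder above 40 N).
It fails at once if a bystander is moved by more than 30 mm (distance of any of bracket, spool, bearing, scraper, oil, vase_print, driver from where it was at the start of the episode above 0.03 m).
It also fails if it takes over 72 s, if anything falls off the work surface, if the arm or the gripper's body presses on something with over 40 N, if the wrist force passes 120 N, or if a joint passes its speed limit or range.

ROBOT

A 6-joint arm with a two-finger parallel gripper is mounted at the origin on the work surface. World frame = base frame: x ahead of the robot, y to its left, z up, the work surface at z = 0. Lengths are in mm, angles in rad, forces in N, time in s.
With the tool pointing down it reaches from about 300 to 775 mm from the base axis. Payload 14.6 kg.
Tool frame: the origin (TCP) lies on the centre line of the jaws, within the pads' length; the fingertips stand 11 mm ahead of it and the grasp point (between the pads) lies 8 mm behind it; x points along the fingers, y is the direction in which the jaws open and shut, and the axes are right-handed (so a half turn about x gives the same grasp; the last joint's range is limited). The gripper opens to 94 mm and grips with 3 to 60 N. Pads are 16 mm wide; open, the fingers measure 119 mm over their backs; the gripper's body (75 mm by 177 mm) begins 78 mm behind the grasp point.
Start: joints at [1.059, 0.3, 1.521, -0, 1.321, -0.067], TCP at [236.649, 496.474, 216.446] pointing down, gripper open.
Joint ranges: [-3.03, 3.03], [-0.79, 2.21], [0.23, 2.52], [-1.04, 4.18], [0, 3.07], [-2.55, 2.55]. Speed limits (rad/s): [2.22, 2.22, 2.57, 3.14, 3.14, 3.14].

INTERFACE

Orientations are given as a 3x3 rotation matrix whose columns are the frame's x, y, z axes.
In Python, from rig import * gives the robot as it stands.
- The arm moves only by the tool jog_arm, never from a script. Its argument "steps" is a list that holds one entry, the list of rows, each a list of 5 numbers: the closure in counts, from 0 (fully open) to 255 (shut), then the shift along the world's x, y, z in m, then the turn about the world's z in rad. A call has 1 to 12 rows; each row shifts and turns the commanded pose from where the row before left it; what a row does not reach is not made up. A row lasts 1/8 s, in which the tool goes at most 62.5 mm and 10.7 degrees, less where a joint would pass 70% of its speed; a pose out of reach is approached as far as the arm can. A call is refused whole if a number of a shift passes 0.0625 or a number of a turn 0.188, either way. A call with a gripper value outside its range is refused whole. The fingers move at their own pace and stop on an object; "grip_force" is the grip in N (left out, the last holds). Time passes only in rows, so rows that do not move let the fingers close. It gives the time, the measured TCP pose, the force and the opening at its end, in the units of the state.
- state(): the state, without advancing time (a new reading comes with each control period).
- capture(name): name is "side" or "top"; returns the picture (420x560x3 uint8, red, green, blue); there is no depth.
- camera_model(name): a dict with "mtx" (3x3 intrinsics, pixels), "k1" (the pictures are not rectified: a ray, as slopes to the right and down, at radius r is drawn at 1 + k1 r^2 times it, then the intrinsics apply), "cam_to_world" (4x4, takes a point from camera to world coordinates). Camera axes: x right, y down, z forward; pixel columns grow to the right and rows downward; lengths in mm; the calibration is good to about 2 mm. A picture is of the moment at which its call begins. camera_model takes no time and is no camera call.
- sign_off(): hands the job in, once; it reports no verdict.
The state is a dict: "t": time; "joints": joint angles; "dq": joint speeds; "joint_torque": joint torques, N m; "tool_pos": TCP position; "orientation": TCP orientation; "force": force on the tool from outside, world axes, zero at the start; "torque": the same for the moment, N m; "width": finger opening in mm.
Only numpy, scipy, OpenCV 4.12 (cv2) and the standard library are available. Lean on these libraries where they do the work, as an engineer would, in place of code of your own. Each camera call takes 0.05 s, during which the arm holds its last target.

## Working session

There is one attempt and no reset: what is moved stays moved. The work goes in short steps, Python scripts to look and compute and a tool call to move; the robot and the scene stay as the last step left them, time stands still between calls to the robot, and variables do not carry over. Pictures are saved under pics/ and viewed, and the job is handed in when it is done.

Besides the shell and the picture viewer there is one more tool, called after "Emit:" as name([rows], argument=value, ...), one row to a line, values as JSON. jog_arm: Moves the arm, as the interface text tells. Its arguments: {"type":"object","properties":{"steps":{"type":"array"},"grip_force":{"type":"number"}},"required":["steps"]}

```bash
ls; mkdir -p pics
python3 - <<'E'
from rig import *
import cv2
for n in("side","top"):
    cv2.imwrite(f"pics/{n}0.png",capture(n)[:,:,::-1]); m=camera_model(n); print(n,m)
s=state(); print(s)
E
```

```text
pics
side {'mtx': array([[407.40326378,   0.        , 283.09272003],
       [  0.        , 407.40326378, 204.91899994],
       [  0.        ,   0.        ,   1.        ]]), 'k1': 0.026417261665238036, 'cam_to_world': array([[ 9.31624471e-01, -2.11494338e-01,  2.95543550e-01,
         1.54010277e+02],
       [-3.63396779e-01, -5.32464979e-01,  7.64476179e-01,
        -8.17909927e+02],
       [-4.31579318e-03, -8.19604290e-01, -5.72913765e-01,
         7.27164725e+02],
       [ 0.00000000e+00,  0.00000000e+00,  0.00000000e+00,
         1.00000000e+00]])}
top {'mtx': array([[395.30401472,   0.        , 281.64418111],
       [  0.        , 395.30401472, 208.98983609],
       [  0.        ,   0.        ,   1.        ]]), 'k1': -0.002849869732207738, 'cam_to_world': array([[ 2.73322925e-02, -9.97682898e-01,  6.23039464e-02,
         4.29939813e+02],
       [-9.99493715e-01, -2.62600424e-02,  1.79645027e-02,
         1.54872100e+01],
       [-1.62867728e-02, -6.27634139e-02, -9.97895533e-01,
         1.07750552e+03],
       [ 0.00000000e+00,  0.00000000e+00,  0.00000000e+00,
         1.00000000e+00]])}
{'t': 0.1, 'joints': array([ 1.05938841e+00,  3.00399122e-01,  1.52151578e+00, -1.52974977e-05,
        1.32070076e+00, -6.65724143e-02]), 'dq': array([-1.77032604e-03, -3.19399331e-03, -1.36524083e-03,  2.02341468e-04,
        3.28265500e-04,  7.21507251e-05]), 'joint_torque': array([ 2.97121196e-04, -5.32638538e+01, -3.53286195e+01,  7.09156855e-02,
        2.34658818e-02,  6.22744523e-06]), 'tool_pos': array([236.55283969, 496.2828334 , 215.95342893]), 'orientation': array([[-4.87742490e-04,  4.30305720e-01,  9.02683084e-01],
       [-8.99377899e-04,  9.02682637e-01, -4.30305993e-01],
       [-9.99999477e-01, -1.02173173e-03, -5.32692223e-05]]), 'force': array([ 0.4810557 ,  0.19939678, -0.30686401]), 'torque': array([-0.04395238, -0.00048169,  0.02295282]), 'width': 94.09334307337002}
```

View pics/top0.png

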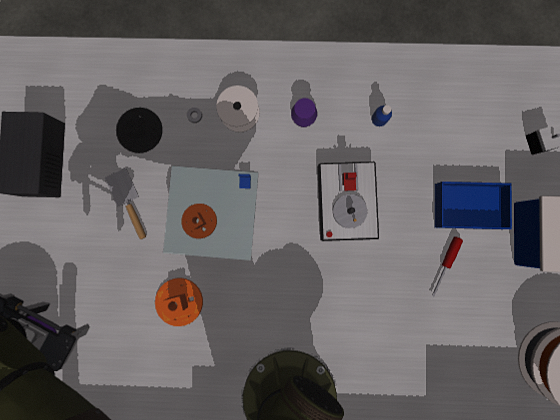

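View pics/side0.png

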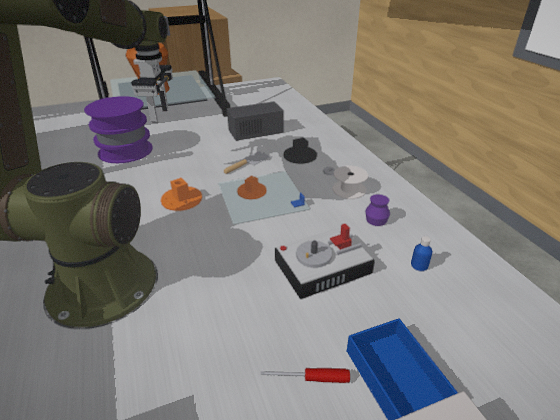

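Three things could be taken for the flange in the top view: the black one at (139,130), an orange one on the bench at (179,301), and a smaller orange one on the plate at (199,221). The one on the plate fits the description, so I'll check it in a close crop.

Run:
```python
import cv2
t=cv2.imread("pics/top0.png"); s=cv2.imread("pics/side0.png")
def crop(im,x,y,w,h,k,n): cv2.imwrite(n,cv2.resize(im[y:y+h,x:x+w],None,fx=k,fy=k,interpolation=cv2.INTER_CUBIC))
crop(t,170,190,60,60,10,"pics/c1.png")
crop(t,310,155,76,90,6,"pics/c2.png")
crop(s,215,165,100,60,8,"pics/c3.png")
crop(s,270,215,110,80,7,"pics/c4.png")
```

```text
(no output)
```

View pics/c1.png

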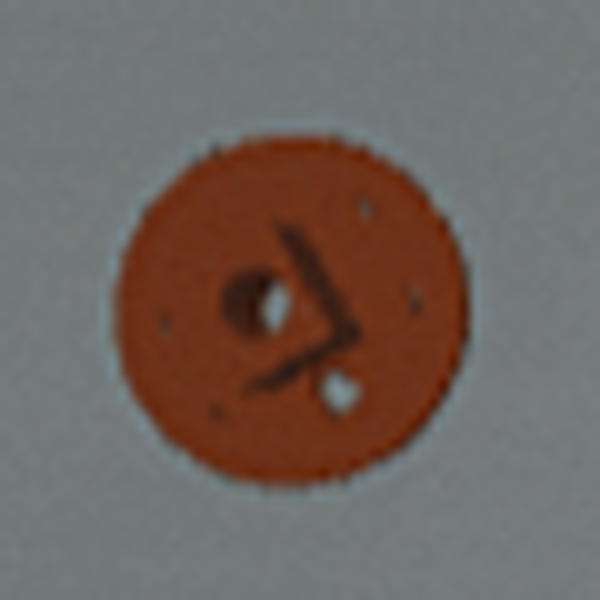

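View pics/c2.png

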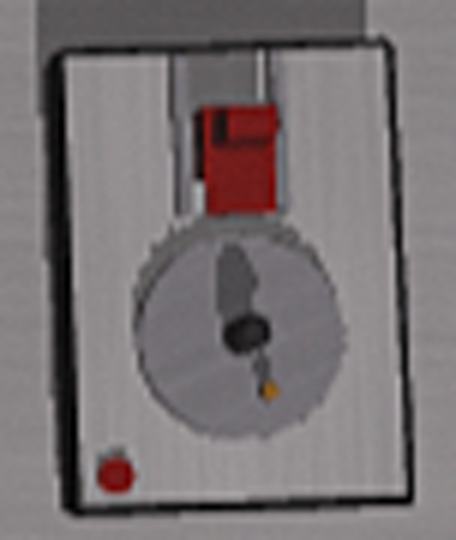

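View pics/c3.png

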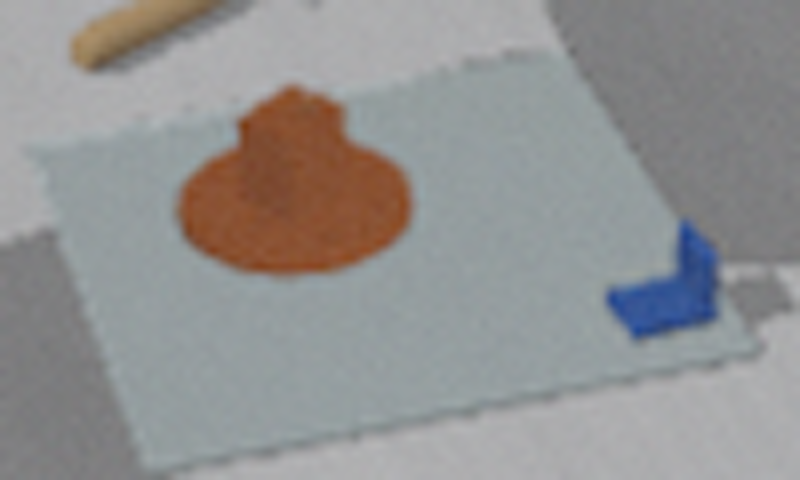

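View pics/c4.png

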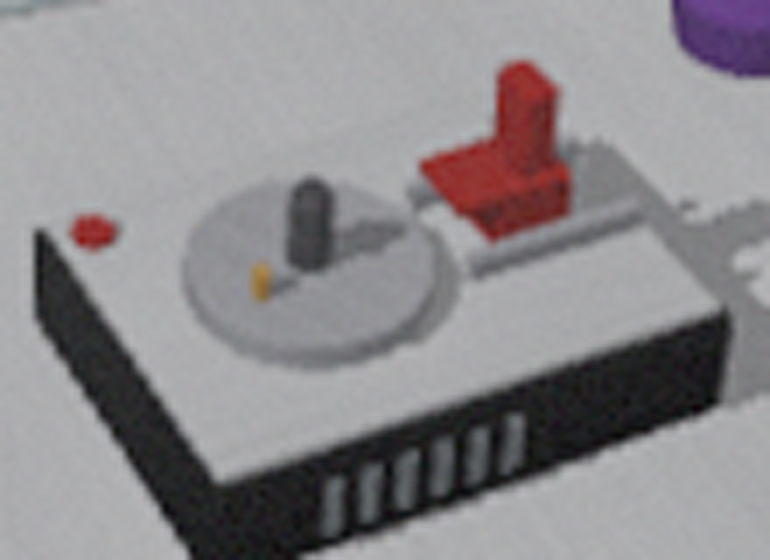

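```bash
cat > h.py <<'E'
import numpy as np, cv2
from rig import *
def ray(n,u,v):
    m=camera_model(n); K=m["mtx"]; d=np.array([m["k1"],0,0,0,0.])
    # k1 r^2 radial model = OpenCV
    p=cv2.undistortPoints(np.array([[[u,v]]],float),K,d)[0,0]
    T=m["cam_to_world"]; r=T[:3,:3]@np.array([p[0],p[1],1]); return T[:3,3],r
def onz(n,u,v,z):
    o,r=ray(n,u,v); return o+r*(z-o[2])/r[2]
def proj(n,P):
    m=camera_model(n); T=np.linalg.inv(m["cam_to_world"])
    return cv2.projectPoints(np.array(P,float).reshape(-1,1,3),cv2.Rodrigues(T[:3,:3])[0],T[:3,3],m["mtx"],np.array([m["k1"],0,0,0,0.]))[0][:,0]
def cp(u,v,x,y,k): return x+(u+.5)/k-.5, y+(v+.5)/k-.5
E
cat > m1.py <<'E'
from h import *
t=cv2.imread("pics/top0.png"); s=cv2.imread("pics/side0.png")
def orange(im,box):
    x,y,w,h=box; c=cv2.cvtColor(im,cv2.COLOR_BGR2HSV)[y:y+h,x:x+w]
    m=((c[...,0]<15)&(c[...,1]>120)).astype(np.uint8)
    n,l,st,ce=cv2.connectedComponentsWithStats(m); i=1+st[1:,4].argmax()
    cs,_=cv2.findContours((l==i).astype(np.uint8),cv2.RETR_EXTERNAL,cv2.CHAIN_APPROX_NONE)
    k=cv2.convexHull(max(cs,key=cv2.contourArea))+np.array([x,y]); return k.reshape(-1,2).astype(np.float32)
k=orange(t,(170,190,60,60)); e=cv2.fitEllipse(k); print("disc",e)
c=onz("top",*e[0],11); print("disc c",c)
W=np.array([onz("top",*p,11)[:2] for p in k]); print("R",np.hypot(*(W-c[:2]).T).mean())
sl=onz("top",*cp(341,390,170,190,10),10); print("slot",sl,sl-c,"ang of -x",np.arctan2(*(sl-c)[1::-1]))
# side ext of disc: lower arc in c3
for u,v in((178,210),(412,205),(297,275)): print("side",onz("side",*cp(u,v,215,165,8),10))
tt=onz("top",*cp(241,333,310,155,6),62); print("tt",tt)
print("R", [np.linalg.norm(onz("top",*cp(u,v,310,155,6),62)-tt) for u,v in((135,333),(347,333),(241,438))])
print("shafttip",onz("top",*cp(250,326,310,155,6),96))
pin=onz("top",*cp(269,388,310,155,6),74);print("pin",pin,np.linalg.norm((pin-tt)[:2]),np.arctan2(*(pin-tt)[1::-1]))
for u,v in((315,186),(312,262)): pass
print("side tt", (onz("side",*cp(185,268,270,215,7),62)+onz("side",*cp(437,268,270,215,7),62))/2)
print("side shaft tip",onz("side",*cp(314,186,270,215,7),96)); ps=onz("side",*cp(263,268,270,215,7),74);print("side pin",ps)
# winder corners top z=50 (white)
for u,v in((60,50),(390,42),(410,498),(75,512)): print("wc",onz("top",*cp(u,v,310,155,6),50))
for u,v in((203,106),(277,104)): print("latch rear top",onz("top",*cp(u,v,310,155,6),114))
for u,v in((205,213),(275,213)): print("tongue front",onz("top",*cp(u,v,310,155,6),78))
E
python3 m1.py
```

```text
disc ((198.65692138671875, 220.5753631591797), (34.3749885559082, 34.97772979736328), 70.46774291992188)
disc c [459.18614023 258.53073755  11.        ]
R 47.06631040816076
slot [438.00463099 244.32232452  10.        ] [-21.18150923 -14.20841303  -1.        ] ang of -x -2.5507386358835324
side [413.78815455 268.5002881   10.        ]
side [502.95337985 237.06407429  10.        ]
side [444.23396612 205.99152745  10.        ]
tt [ 495.13233055 -141.09125819   62.        ]
R [np.float64(45.26517752358204), np.float64(45.20532489448384), np.float64(44.879394608730635)]
shafttip [ 495.94723936 -139.51217302   96.        ]
pin [ 471.4189909  -151.41067433   74.        ] 25.861415796610483 -2.7311366441812854
side tt [ 493.02644562 -148.09152888   62.        ]
side shaft tip [ 494.33705471 -144.62575128   96.        ]
side pin [ 471.67412103 -154.16748488   74.        ]
wc [617.61484202 -62.08957445  50.        ]
wc [ 624.65310623 -205.60110385   50.        ]
wc [ 426.6554418  -216.67798935   50.        ]
wc [416.68485348 -72.83463958  50.        ]
latch rear top [ 584.26772822 -116.06244214  114.        ]
latch rear top [ 585.84056654 -146.1841048   114.        ]
tongue front [ 544.49414086 -122.61743995   78.        ]
tongue front [ 545.24848455 -152.10323819   78.        ]
```

Close crop: the slot is at (341,390) in the crop, which is px (203.6,228.5), on the disc centred at (198.7,220.6). The radius of about 47 mm confirms the smaller orange flange. The pin is at px (354.4,219.2). The two cameras differ by about 5 mm in y, so I'll move over the flange and use the gripper to check that.

Emit:
jog_arm([
  [[0,0.0185,-0.02,-0.0055,-0.1755],[0,0.0185,-0.02,-0.0055,-0.1755],[0,0.0185,-0.02,-0.0055,-0.1755],[0,0.0185,-0.02,-0.0055,-0.1755],[0,0.0185,-0.02,-0.0055,-0.1755],[0,0.0185,-0.02,-0.0055,-0.1755],[0,0.0185,-0.02,-0.0055,-0.1755],[0,0.0185,-0.02,-0.0055,-0.1755],[0,0.0185,-0.02,-0.0055,-0.1755],[0,0.0185,-0.02,-0.0055,-0.1755],[0,0.0185,-0.02,-0.0055,-0.1755],[0,0.0185,-0.02,-0.0055,-0.1755]],
])

```text
t: 1.6
tool_pos: [459.1, 255.7, 150.0]
orientation: [[-0.001, 0.552, -0.834], [-0.0, -0.834, -0.552], [-1.0, -0.0, 0.001]]
force: [0.5, 0.3, 0.2]
width: 94.0
```

Emit:
jog_arm([
  [[0,0,0,-0.03,0],[0,0,0,-0.02,0],[0,0,0,0,0]],
])

```text
t: 1.98
tool_pos: [457.9, 256.1, 99.1]
orientation: [[-0.003, 0.557, -0.831], [-0.001, -0.831, -0.557], [-1.0, -0.0, 0.003]]
force: [-0.6, 0.3, 0.6]
width: 94.2
```

Run:
```python
from h import *
t=capture("top")[:,:,::-1].copy();s=capture("side")[:,:,::-1].copy()
cv2.imwrite("pics/top1.png",t);cv2.imwrite("pics/side1.png",s)
st=state();p=st["tool_pos"];R=st["orientation"];print(st["t"],p,np.arctan2(R[1,1],R[0,1]),st["force"],st["width"])
tip=[p+R@np.array([11,a,0]) for a in(-47,47,-59,59)]; print(np.array(tip));print(proj("side",tip),proj("top",tip))
cv2.imwrite("pics/c5.png",cv2.resize(s[110:220,190:310],None,fx=6,fy=5.4))
cv2.imwrite("pics/c6.png",cv2.resize(t[150:270,130:280],None,fx=5,fy=5))
```

```text
2.075 [458.83124243 256.62530775 101.02744284] -0.9798743310276897 [-0.26115512  0.56357586  0.55225833] 94.04977643842845
[[432.64999595 295.65689493  90.02391909]
 [485.01992535 217.59672299  90.03096806]
 [425.96447304 305.62202327  90.02301922]
 [491.70544825 207.63159465  90.03186793]]
[[238.4170367  164.21920919]
 [261.92194542 172.70153571]
 [235.52931456 163.17676792]
 [265.04085098 173.8267037 ]] [[176.36784876 229.70293481]
 [208.19592739 209.67381581]
 [172.29703494 232.26483046]
 [212.25129913 207.12197634]]
```

View pics/c5.png

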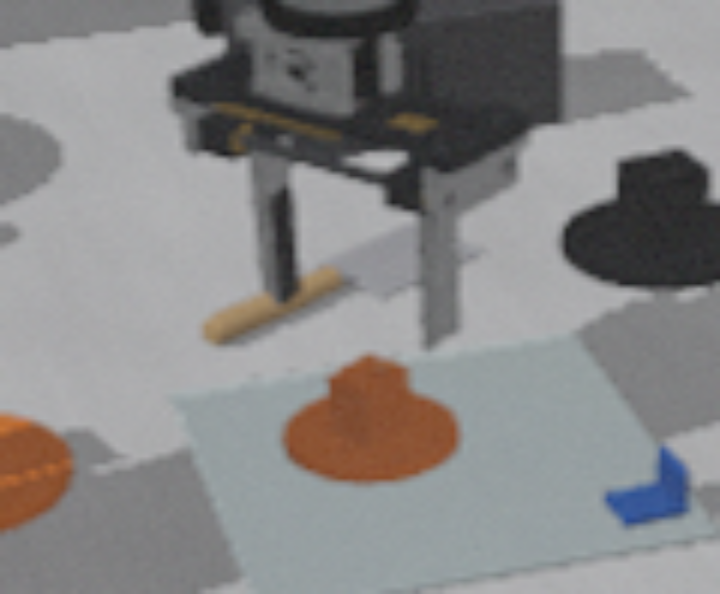

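View pics/c6.png

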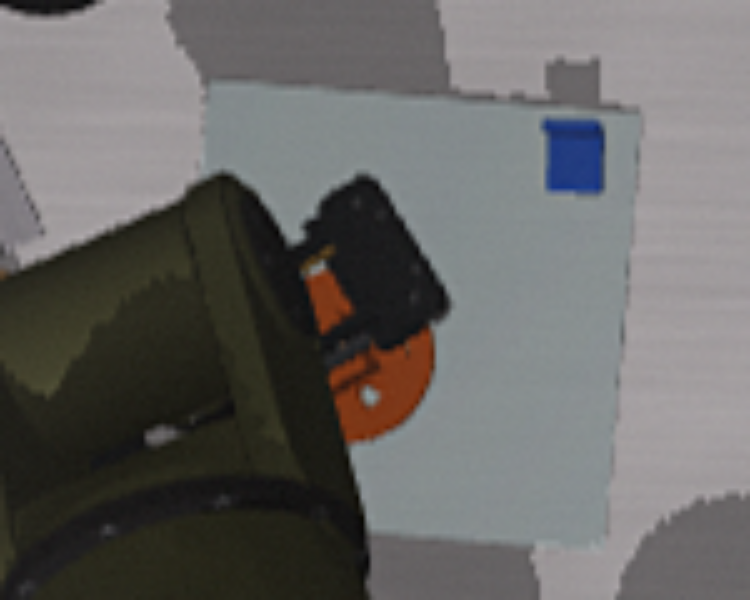

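Side view: the fingertips are at about px (237.2,165.5) and (263.3,173.3). The robot model predicts (236.9,163.7) and (263.5,173.3), so the side camera agrees with the robot to about 1 px. I'll fit silhouettes in the side view.

```bash
cat > m2.py <<'E'
from h import *
from scipy.optimize import minimize
a=np.linspace(0,2*np.pi,90)
def sil(n,x,y,yaw,z0,shape,sc=4):
    m=np.zeros((420*sc,560*sc),np.uint8)
    for P in shape:
        Q=P.copy(); c,s=np.cos(yaw),np.sin(yaw)
        Q=np.c_[x+c*P[:,0]-s*P[:,1],y+s*P[:,0]+c*P[:,1],z0+P[:,2]]
        h=cv2.convexHull(((proj(n,Q)+.5)*sc-.5).astype(np.float32)); cv2.fillPoly(m,[np.round(h*16).astype(np.int32)],1,shift=4)
    return cv2.resize(m.astype(np.float32),(560,420),interpolation=cv2.INTER_AREA)
def disc(r,z0,z1): return np.array([[r*np.cos(t),r*np.sin(t),z] for t in a for z in(z0,z1)])
def box(lx,ly,z0,z1): return np.array([[sx*lx/2,sy*ly/2,z] for sx in(-1,1) for sy in(-1,1) for z in(z0,z1)])
FL=[disc(48,0,8),box(34,28,8,48)]
def omask(im,b):
    x,y,w,h=b; c=cv2.cvtColor(im,cv2.COLOR_BGR2HSV); m=np.zeros(c.shape[:2],np.float32)
    q=((c[...,0]<14)&(c[...,1]>110)); m[y:y+h,x:x+w]=q[y:y+h,x:x+w]; return cv2.morphologyEx(m,cv2.MORPH_CLOSE,np.ones((5,5)))
def fit(n,m,x0,z0,shape,yawfree=True):
    f=lambda p:np.abs(sil(n,p[0],p[1],p[2] if yawfree else x0[2],z0,shape)-m).sum()
    r=minimize(f,x0,method="Nelder-Mead",options=dict(initial_simplex=np.array(x0)+np.array([[0,0,0],[5,0,0],[0,5,0],[0,0,.1]]),xatol=.05,fatol=.5)); return r.x,r.fun,m.sum()
E
python3 - <<'E'
from m2 import *
s=cv2.imread("pics/side0.png");t=cv2.imread("pics/top0.png")
print("side",fit("side",omask(s,(232,170,40,32)),[459,254,.59],6,FL))
print("top",fit("top",omask(t,(175,195,50,50)),[459,258,.59],6,FL))
E
```

```text
side (array([459.34254361, 256.19067747,   0.66439238]), np.float64(60.6875), np.float32(447.0))
top (array([459.39850068, 258.75316062,   0.62250774]), np.float64(56.5625), np.float32(960.0))
```

Emit:
jog_arm([
  [[0,0.0005,0.0,-0.023,0.01],[0,0,0,-0.023,0],[0,0,0,-0.022,0],[0,0,0,0,0],[0,0,0,0,0]],
])

```text
t: 2.7
tool_pos: [459.8, 256.8, 33.8]
orientation: [[0.002, 0.565, -0.825], [0.001, -0.825, -0.565], [-1.0, 0.0, -0.002]]
force: [-0.4, 0.1, -0.2]
width: 94.1
```

Emit:
jog_arm([
  [[255,0,0,0,0],[255,0,0,0,0],[255,0,0,0,0],[255,0,0,0,0],[255,0,0,0,0],[255,0,0,0,0],[255,0,0,0,0],[255,0,0,0,0]],
], grip_force=30)

```text
t: 3.7
tool_pos: [459.1, 256.4, 32.4]
orientation: [[-0.0, 0.565, -0.825], [-0.0, -0.825, -0.565], [-1.0, 0.0, 0.0]]
force: [-0.1, -0.3, -0.7]
width: 28.1
```

Emit:
jog_arm([
  [[255,0,0,0.02,0],[255,0,0,0.04,0],[255,0,0,0.05,0],[255,0,0,0,0],[255,0,0,0,0]],
])

```text
t: 4.32
tool_pos: [458.7, 256.3, 141.6]
orientation: [[-0.001, 0.565, -0.825], [-0.001, -0.825, -0.565], [-1.0, -0.0, 0.001]]
force: [-0.5, 0.9, -2.4]
width: 27.9
```

Run:
```python
from m2 import *
s=capture("side")[:,:,::-1].copy();cv2.imwrite("pics/side2.png",s)
st=state();p=st["tool_pos"];R=st["orientation"];print(st["t"],p,np.arctan2(R[1,1],R[0,1]),st["force"],st["torque"],st["width"])
cv2.imwrite("pics/c7.png",cv2.resize(s[90:210,190:310],None,fx=5,fy=5))
# seat: turntable edge fit from side0: print predicted outlines for eye check
```

```text
4.375 [458.55759791 256.19162269 141.10321224] -0.9699775503734328 [-0.5468365   0.44539714 -2.3102937 ] [-0.03765403  0.10612354  0.04778436] 27.79115535371265
```

View pics/c7.png

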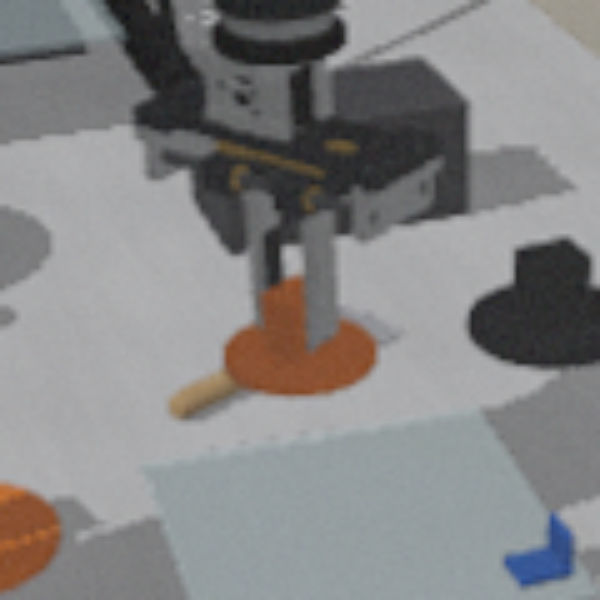

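Run:
```python
from m2 import *
s=cv2.imread("pics/side0.png");t=cv2.imread("pics/top0.png")
def ov(n,im,x,y,w,h,k,X,Y,psi,out):
    c=cv2.resize(im[y:y+h,x:x+w],None,fx=k,fy=k,interpolation=cv2.INTER_CUBIC)
    def dr(P,col):
        q=((proj(n,P)-[x,y]+.5)*k-.5).round().astype(int); cv2.polylines(c,[q],True,col,1)
    ci=lambda r,z,cx=X,cy=Y:[[cx+r*np.cos(b),cy+r*np.sin(b),z] for b in a]
    dr(ci(44,62),(0,255,0));dr(ci(8,62),(0,255,255));dr(ci(4.5,96),(0,255,255));dr(ci(8,90),(0,255,255))
    px,py=X+26*np.cos(psi),Y+26*np.sin(psi); dr(ci(3.5,62,px,py),(255,0,0));dr(ci(3,74,px,py),(255,0,0))
    cv2.imwrite(out,c)
ov("side",s,285,230,60,50,10,494.5,-144.5,-2.735,"pics/o1.png")
ov("top",t,325,185,50,50,10,495,-141,-2.735,"pics/o2.png")
```

```text
(no output)
```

View pics/o1.png

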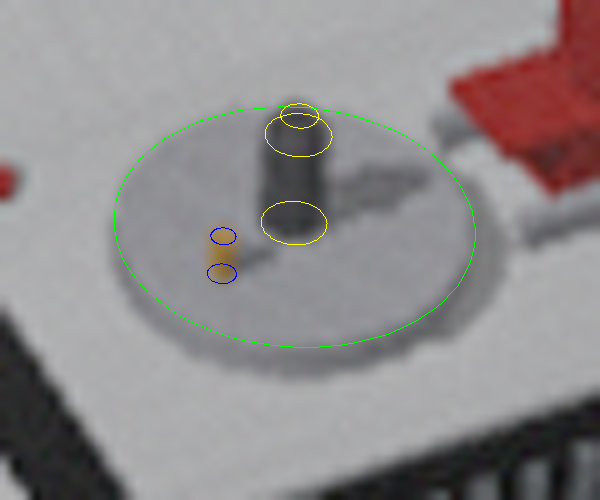

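View pics/o2.png

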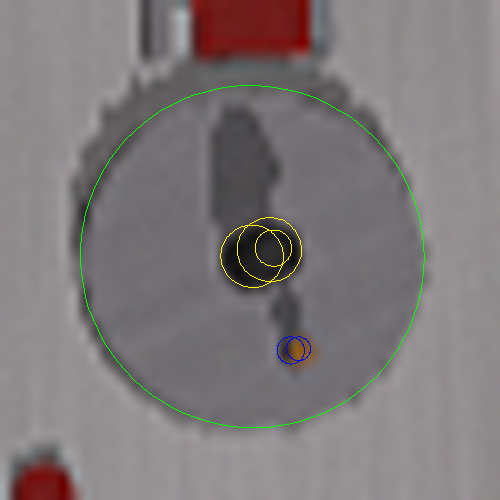

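Side view: the flange is held level, with its disc spanning x 224–377 and bottoming at y 394 in the crop. I'll compare that with the model to find where the flange axis lies relative to the TCP.

Run:
```python
from m2 import *
s=cv2.imread("pics/side2.png")
c=cv2.cvtColor(s,cv2.COLOR_BGR2HSV)
m=((c[...,0]<12)&(c[...,1]>140)); m[:150]=0;m[175:]=0;m[:,:230]=0;m[:,270:]=0
ys,xs=np.where(m); print(xs.min(),xs.max(),ys.max())
for r in range(152,172): 
    q=np.where(m[r])[0]; print(r,q.min() if len(q) else 0,q.max() if len(q) else 0,end="; ")
p=np.array([458.6,256.2]);z=115.1
def f(q):
    M=sil("side",q[0],q[1],.6,z,[FL[0]]) ; w=np.zeros_like(M);w[160:]=1
    return (np.abs(M-m)*w).sum()
r=minimize(f,p,method="Nelder-Mead",options=dict(initial_simplex=[p,p+[4,0],p+[0,4]],xatol=.05)); print(r.x,r.fun)
M=sil("side",*r.x,.6,z,[FL[0]]);q=np.where(M>.5);print(q[1].min(),q[1].max(),q[0].min(),q[0].max())
M=sil("side",*p,.6,z,[FL[0]]);q=np.where(M>.5);print(q[1].min(),q[1].max(),q[0].min(),q[0].max())
```

```text
235 264 168
152 243 249; 153 243 249; 154 243 249; 155 243 259; 156 239 262; 157 237 263; 158 236 264; 159 235 264; 160 237 263; 161 235 264; 162 235 263; 163 236 263; 164 236 262; 165 237 261; 166 238 259; 167 240 256; 168 245 252; 169 0 0; 170 0 0; 171 0 0; [460.521875 262.66875 ] 24.8125
234 264 151 168
234 265 152 169
```

Emit:
jog_arm([
  [[255,0.003,-0.03,0,-0.019],[255,0.0036,-0.04,0,-0.019],[255,0.0036,-0.04,0,-0.019],[255,0.0036,-0.04,0,-0.019],[255,0.0036,-0.04,0,-0.019],[255,0.0036,-0.04,0,-0.019],[255,0.0036,-0.04,0,-0.019],[255,0.0036,-0.04,0,-0.019],[255,0.0036,-0.04,0,-0.019],[255,0.0036,-0.04,0,-0.019],[255,0.0,-0.01,0,0],[255,0,0,0,0]],
])

```text
t: 5.88
tool_pos: [494.1, -143.4, 141.4]
orientation: [[-0.002, 0.399, -0.917], [0.001, -0.917, -0.399], [-1.0, -0.001, 0.001]]
force: [-0.8, -0.3, -1.6]
width: 27.8
```

Emit:
jog_arm([
  [[255,0,0,-0.006,0],[255,0,0,-0.004,0],[255,0,0,0,0],[255,0,0,0,0]],
])

```text
t: 6.38
tool_pos: [494.6, -143.3, 132.5]
orientation: [[0.0, 0.4, -0.917], [-0.0, -0.917, -0.4], [-1.0, 0.0, -0.0]]
force: [-0.2, -0.2, -1.3]
width: 28.1
```

Run:
```python
from m2 import *
s=capture("side")[:,:,::-1].copy();cv2.imwrite("pics/side3.png",s)
t=capture("top")[:,:,::-1].copy();cv2.imwrite("pics/top3.png",t)
st=state();p=st["tool_pos"];R=st["orientation"];print(st["t"],p,np.arctan2(R[1,1],R[0,1]),st["force"],st["torque"],st["width"],st["joints"])
cv2.imwrite("pics/c8.png",cv2.resize(s[190:300,260:390],None,fx=6,fy=5.4))
cv2.imwrite("pics/c9.png",cv2.resize(t[140:260,290:410],None,fx=5,fy=5))
```

```text
6.475 [ 494.61403245 -143.43987736  132.5775098 ] -1.1598898100402537 [-0.64429911  0.00549081 -0.99154011] [-0.01473884  0.15702876 -0.03084165] 28.051785508379393 [-3.53400187e-01  3.09936804e-01  1.71475913e+00  2.32003821e-05
  1.11668138e+00  8.06479436e-01]
```

View pics/c8.png

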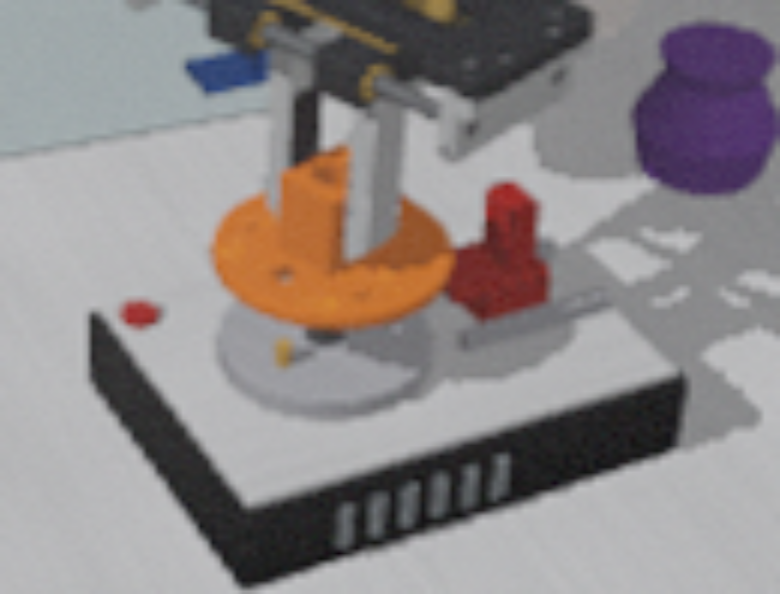

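View pics/c9.png

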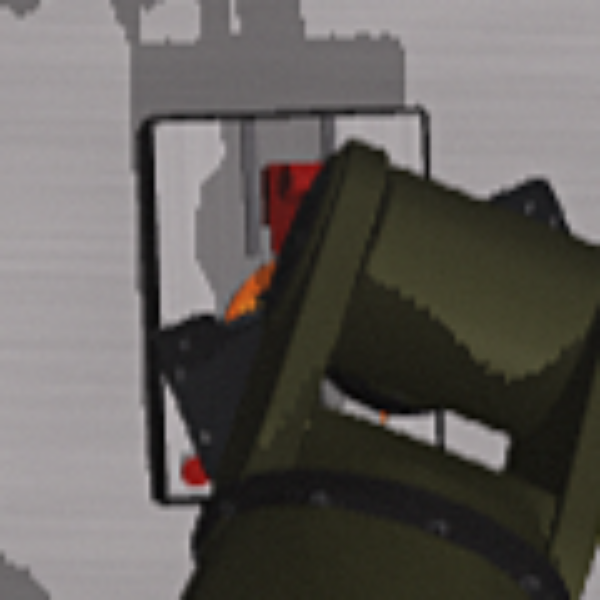

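Side view: the flange hangs over the shaft with its disc spanning x 211–455 and its slot at crop (286,276). The brass pin is at (284,352), below and slightly outboard of the slot. I'll measure the relative offset.

Run:
```python
from m2 import *
s=cv2.imread("pics/side3.png");c=cv2.cvtColor(s,cv2.COLOR_BGR2HSV)
m=((c[...,0]<18)&(c[...,0]>4)&(c[...,1]>140)).astype(np.float32); m[:200]=0;m[255:]=0;m[:,:292]=0;m[:,338:]=0
m=cv2.morphologyEx(m,cv2.MORPH_CLOSE,np.ones((3,3)))
p=np.array([494.6,-143.4]);z=132.6-26
def f(q):
    M=sil("side",q[0],q[1],.41,z,[FL[0]]); w=np.zeros_like(M);w[232:]=1   # lower disc part only
    return (np.abs(M-m)*w).sum()
r=minimize(f,p,method="Nelder-Mead",options=dict(initial_simplex=[p,p+[4,0],p+[0,4]],xatol=.05)); print(r.x,r.fun)
def ext(M): q=np.where(M>.5); return q[1].min(),q[1].max(),q[0].min(),q[0].max()
print("meas",ext(m)); print("TCPmodel",ext(sil("side",*p,.41,z,[FL[0]])))
u=260+(286.5)/6-.5; v=190+276.5/5.4-.5
print("slot px",u,v,onz("side",u,v,z+8), "expect",p-26*np.array([np.cos(.41),np.sin(.41)]))
# shaft: fit using dark pixels
s0=cv2.imread("pics/side0.png"); g=s0.max(2); d=(g<105).astype(np.float32); d[:238]=0;d[256:]=0;d[:,:309]=0;d[:,319:]=0
print(ext(d))
SH=[np.vstack([disc(8,0,28),disc(4.5,34,34)])]
p0=np.array([494.5,-144.5])
f=lambda q:np.abs(sil("side",q[0],q[1],0,62,SH)-d).sum()
r=minimize(f,p0,method="Nelder-Mead",options=dict(initial_simplex=[p0,p0+[4,0],p0+[0,4]],xatol=.05));print("shaft",r.x,r.fun,d.sum())
for r_ in range(237,258): print(r_,[int(x) for x in g[r_,307:321]])
```

```text
[ 497.13649712 -141.76558914] 69.9375
meas (np.int64(296), np.int64(335), np.int64(218), np.int64(250))
TCPmodel (np.int64(295), np.int64(334), np.int64(223), np.int64(250))
slot px 307.25 240.7037037037037 [ 469.43419423 -156.88247177  114.6       ] expect [ 470.75485861 -153.76384253]
(np.int64(311), np.int64(317), np.int64(241), np.int64(253))
shaft [ 494.36242676 -143.97454834] 12.0625 80.0
237 [170, 169, 172, 169, 169, 171, 170, 172, 169, 169, 171, 169, 169, 169]
238 [168, 171, 169, 169, 168, 171, 170, 169, 169, 169, 171, 170, 174, 171]
239 [170, 169, 170, 171, 169, 171, 167, 161, 167, 172, 172, 173, 173, 173]
240 [168, 159, 166, 165, 164, 161, 132, 117, 128, 157, 173, 169, 169, 175]
241 [155, 152, 153, 155, 146, 113, 83, 74, 77, 108, 144, 157, 155, 163]
242 [147, 150, 149, 148, 123, 75, 77, 78, 75, 76, 109, 144, 151, 150]
243 [148, 147, 147, 141, 115, 76, 83, 82, 74, 65, 95, 142, 152, 154]
244 [149, 149, 153, 144, 103, 81, 88, 83, 80, 64, 96, 140, 153, 151]
245 [150, 150, 153, 137, 94, 72, 77, 74, 70, 60, 96, 137, 154, 152]
246 [146, 152, 151, 141, 95, 65, 73, 71, 62, 59, 103, 145, 151, 146]
247 [148, 148, 151, 138, 98, 72, 70, 74, 64, 59, 99, 131, 132, 124]
248 [147, 145, 150, 137, 95, 76, 69, 70, 61, 57, 82, 110, 108, 107]
249 [149, 147, 150, 131, 84, 73, 74, 71, 65, 59, 85, 114, 108, 107]
250 [153, 148, 151, 132, 82, 69, 70, 70, 59, 64, 87, 115, 108, 110]
251 [152, 153, 154, 134, 80, 70, 71, 66, 65, 65, 88, 106, 109, 119]
252 [150, 147, 154, 139, 89, 67, 67, 66, 53, 69, 96, 120, 141, 142]
253 [166, 154, 146, 151, 130, 105, 76, 84, 85, 110, 135, 139, 152, 152]
254 [159, 143, 126, 135, 126, 129, 137, 140, 137, 140, 153, 149, 149, 150]
255 [138, 123, 112, 105, 105, 127, 152, 155, 156, 151, 151, 148, 147, 151]
256 [136, 115, 105, 119, 134, 139, 152, 149, 151, 153, 152, 150, 150, 150]
257 [133, 126, 137, 140, 148, 151, 153, 152, 151, 150, 150, 152, 150, 152]
```

Emit:
jog_arm([
  [[255,-0.0012,-0.0008,-0.004,0],[255,0,0,-0.003,0],[255,0,0,-0.002,0],[255,0,0,-0.001,0],[255,0,0,-0.001,0],[255,0,0,-0.001,0],[255,0,0,0,0]],
])

```text
t: 7.35
tool_pos: [493.3, -144.3, 120.4]
orientation: [[-0.0, 0.399, -0.917], [0.0, -0.917, -0.399], [-1.0, -0.0, 0.0]]
force: [-0.8, -1.1, -1.2]
width: 28.4
```

Emit:
jog_arm([
  [[255,0,0,-0.001,0],[255,0,0,-0.001,0],[255,0,0,-0.001,0],[255,0,0,0,0]],
])

```text
t: 7.85
tool_pos: [493.3, -144.3, 117.4]
orientation: [[-0.0, 0.399, -0.917], [0.0, -0.917, -0.399], [-1.0, -0.0, 0.0]]
force: [0.2, 0.3, -0.9]
width: 28.1
```

Emit:
jog_arm([
  [[255,0,0,-0.001,0],[255,0,0,-0.001,0],[255,0,0,0,0]],
])

```text
t: 8.22
tool_pos: [493.5, -144.0, 115.3]
orientation: [[0.0, 0.399, -0.917], [0.001, -0.917, -0.399], [-1.0, -0.0, -0.0]]
force: [2.0, 3.9, -1.1]
width: 28.1
```

Emit:
jog_arm([
  [[255,0,0,-0.001,0],[255,0,0,-0.001,0],[255,0,0,0,0]],
])

```text
t: 8.6
tool_pos: [493.4, -144.0, 113.4]
orientation: [[0.0, 0.399, -0.917], [0.001, -0.917, -0.399], [-1.0, -0.001, -0.0]]
force: [1.3, 5.6, -0.8]
width: 28.5
```

Run:
```python
from rig import *
s=state();print(s["t"],s["tool_pos"],s["force"],s["torque"])
```

```text
8.6 [ 493.42689944 -143.95171782  113.35536968] [ 1.29374593  5.57845626 -0.83436715] [ 1.15202557 -0.29222311 -0.01402544]
```

Emit:
jog_arm([
  [[255,0.0003,0.0008,0,0],[255,0,0,0,0]],
])

```text
t: 8.85
tool_pos: [493.5, -143.7, 113.3]
orientation: [[-0.0, 0.399, -0.917], [-0.0, -0.917, -0.399], [-1.0, 0.0, 0.0]]
force: [0.5, 1.6, -1.0]
width: 27.6
```

Emit:
jog_arm([
  [[255,0,0,-0.001,0],[255,0,0,-0.001,0],[255,0,0,-0.001,0],[255,0,0,0,0]],
])

```text
t: 9.35
tool_pos: [493.6, -143.6, 110.3]
orientation: [[-0.0, 0.399, -0.917], [0.0, -0.917, -0.399], [-1.0, -0.0, 0.0]]
force: [-0.3, 0.3, -1.6]
width: 28.1
```

Emit:
jog_arm([
  [[255,0,0,-0.002,0],[255,0,0,-0.002,0],[255,0,0,-0.002,0],[255,0,0,-0.001,0],[255,0,0,-0.001,0],[255,0,0,0,0]],
])

```text
t: 10.1
tool_pos: [493.6, -143.5, 102.4]
orientation: [[-0.0, 0.399, -0.917], [0.0, -0.917, -0.399], [-1.0, -0.0, 0.0]]
force: [1.8, -0.3, -1.7]
width: 27.8
```

Emit:
jog_arm([
  [[255,0,0,-0.0007,0],[255,0,0,-0.0007,0],[255,0,0,-0.0006,0],[255,0,0,0,0]],
])

```text
t: 10.6
tool_pos: [493.6, -143.5, 100.4]
orientation: [[-0.0, 0.399, -0.917], [-0.0, -0.917, -0.399], [-1.0, -0.0, 0.0]]
force: [-0.4, -0.6, -1.7]
width: 28.0
```

Emit:
jog_arm([
  [[255,0,0,-0.0006,0],[255,0,0,-0.0006,0],[255,0,0,0,0]],
])

```text
t: 10.98
tool_pos: [493.6, -143.5, 99.2]
orientation: [[-0.0, 0.399, -0.917], [-0.0, -0.917, -0.399], [-1.0, -0.0, 0.0]]
force: [-0.1, 0.2, -2.1]
width: 28.0
```

Emit:
jog_arm([
  [[255,0,0,-0.0006,0],[255,0,0,-0.0006,0],[255,0,0,0,0]],
])

```text
t: 11.35
tool_pos: [493.7, -143.5, 98.0]
orientation: [[-0.0, 0.399, -0.917], [-0.0, -0.917, -0.399], [-1.0, 0.0, 0.0]]
force: [-0.8, 0.9, -0.5]
width: 28.1
```

Emit:
jog_arm([
  [[255,0,0,-0.0007,0],[255,0,0,-0.0007,0],[255,0,0,0,0]],
])

```text
t: 11.72
tool_pos: [493.7, -143.6, 96.6]
orientation: [[0.0, 0.399, -0.917], [-0.0, -0.917, -0.399], [-1.0, 0.0, -0.0]]
force: [0.6, 0.7, -1.8]
width: 28.1
```

Emit:
jog_arm([
  [[255,0,0,-0.001,0],[255,0,0,-0.001,0],[255,0,0,-0.001,0],[255,0,0,0,0]],
])

```text
t: 12.22
tool_pos: [493.6, -143.5, 93.5]
orientation: [[-0.0, 0.399, -0.917], [0.0, -0.917, -0.399], [-1.0, -0.0, 0.0]]
force: [0.7, 0.1, -2.0]
width: 28.2
```

Emit:
jog_arm([
  [[255,0,0,-0.001,0],[255,0,0,-0.001,0],[255,0,0,-0.001,0],[255,0,0,0,0]],
])

```text
t: 12.72
tool_pos: [493.6, -143.6, 90.6]
orientation: [[-0.0, 0.399, -0.917], [-0.0, -0.917, -0.399], [-1.0, -0.0, 0.0]]
force: [1.1, -1.2, -2.0]
width: 27.9
```

Emit:
jog_arm([
  [[255,0,0,-0.0006,0],[255,0,0,-0.0006,0],[255,0,0,0,0]],
])

```text
t: 13.1
tool_pos: [493.7, -143.5, 89.4]
orientation: [[0.0, 0.399, -0.917], [-0.0, -0.917, -0.399], [-1.0, 0.0, 0.0]]
force: [0.8, -0.7, -1.3]
width: 28.1
```

Emit:
jog_arm([
  [[255,0,0,-0.0005,0],[255,0,0,-0.0005,0],[255,0,0,0,0]],
])

```text
t: 13.48
tool_pos: [493.6, -143.5, 88.4]
orientation: [[-0.0, 0.399, -0.917], [0.0, -0.917, -0.399], [-1.0, -0.0, -0.0]]
force: [0.3, -0.4, -2.0]
width: 28.2
```

Emit:
jog_arm([
  [[255,0,0,-0.0004,0],[255,0,0,0,0]],
])

```text
t: 13.72
tool_pos: [493.7, -143.5, 88.3]
orientation: [[0.0, 0.399, -0.917], [-0.0, -0.917, -0.399], [-1.0, 0.0, -0.0]]
force: [-2.0, -0.2, 4.7]
width: 27.7
```

Run:
```python
from m2 import *
s=capture("side")[:,:,::-1].copy();cv2.imwrite("pics/side4.png",s)
st=state();p=st["tool_pos"];print(st["t"],p,st["force"],st["torque"])
cv2.imwrite("pics/c10.png",cv2.resize(s[190:300,260:390],None,fx=6,fy=5.4))
```

```text
13.775 [ 493.7004047  -143.5424475    88.39418456] [-1.59311191 -0.43414517  5.33648163] [-0.01982721  0.55927599  0.00905571]
```

View pics/c10.png

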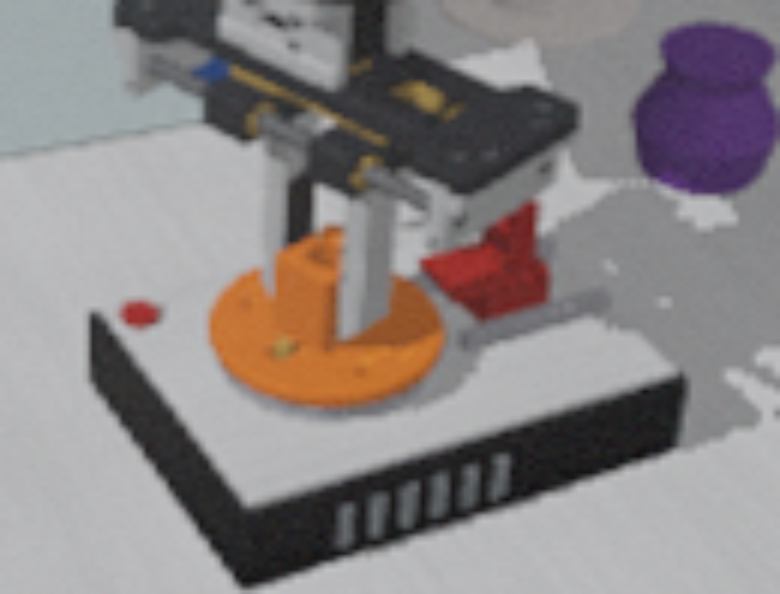

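Side view: the flange lies flat on the turntable, with the brass pin showing in the slot at crop (284,348). Contact came at TCP z 88.3, which matches home. I'll release it and rise.

Emit:
jog_arm([
  [[110,0,0,0.0003,0],[110,0,0,0,0],[110,0,0,0,0],[110,0,0,0,0],[110,0,0,0.02,0],[110,0,0,0.04,0],[110,0,0,0.06,0],[110,0,0,0,0]],
])

```text
t: 14.78
tool_pos: [495.2, -144.0, 212.6]
orientation: [[0.007, 0.399, -0.917], [-0.003, -0.917, -0.399], [-1.0, 0.005, -0.006]]
force: [-0.4, -0.8, -0.8]
width: 53.5
```

Emit:
jog_arm([
  [[110,-0.03,0.05,0,0],[110,-0.03,0.06,0,0],[110,-0.03,0.06,0,0],[110,0,0.03,0,0],[110,0,0,0,0]],
])

```text
t: 15.4
tool_pos: [407.3, 49.7, 207.9]
orientation: [[-0.0, 0.402, -0.916], [0.0, -0.916, -0.402], [-1.0, -0.0, 0.0]]
force: [0.4, -0.0, -0.2]
width: 53.1
```

Run:
```python
from m2 import *
s=capture("side")[:,:,::-1].copy();cv2.imwrite("pics/side5.png",s)
t=capture("top")[:,:,::-1].copy();cv2.imwrite("pics/top5.png",t)
st=state();p=st["tool_pos"];print(st["t"],p,st["force"],st["width"])
cv2.imwrite("pics/c11.png",cv2.resize(s[200:290,270:380],None,fx=7,fy=6.6,interpolation=cv2.INTER_CUBIC))
cv2.imwrite("pics/c12.png",cv2.resize(t[155:245,310:386],None,fx=6.6,fy=6.6,interpolation=cv2.INTER_CUBIC))
```

```text
15.5 [407.64801145  48.08680485 207.84710166] [-0.20989937 -0.282029   -0.16595128] 53.26148329349699
```

View pics/c11.png

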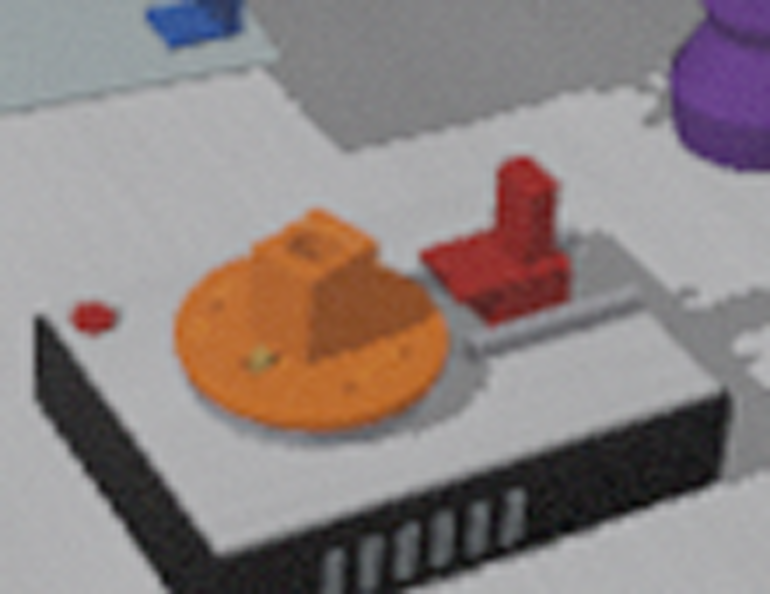

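View pics/c12.png

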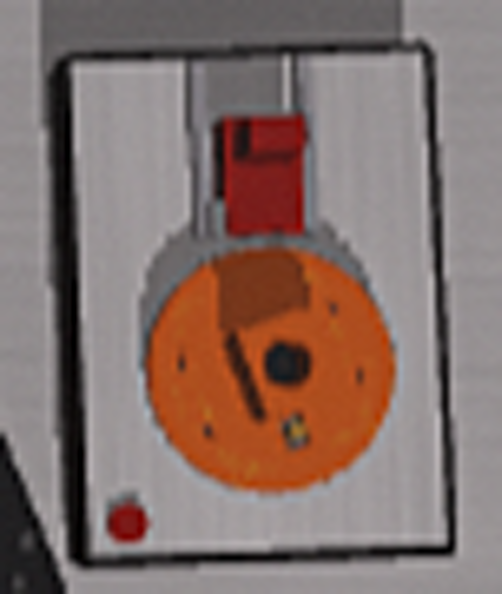

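Run:
```python
from m2 import *
s=cv2.imread("pics/side5.png");t=cv2.imread("pics/top5.png")
print(onz("side",344.6,225.3,114.5))
def ov(n,im,x,y,w,h,k,X,Y,yaw,out):
    c=cv2.resize(im[y:y+h,x:x+w],None,fx=k,fy=k,interpolation=cv2.INTER_CUBIC)
    for z,lx,ly in((78.5,14,22),(114.5,14,22)):
        P=[[X+np.cos(yaw)*a-np.sin(yaw)*b,Y+np.sin(yaw)*a+np.cos(yaw)*b,z] for a,b in((-lx/2,-ly/2),(lx/2,-ly/2),(lx/2,ly/2),(-lx/2,ly/2))]
        q=((proj(n,P)-[x,y]+.5)*k-.5).round().astype(int); cv2.polylines(c,[q],True,(0,255,0),1)
    return c
a_=ov("side",s,325,215,30,36,14,582,-138.5,.055,0);b_=ov("top",t,335,165,30,36,14,582,-138.5,.055,0)
cv2.imwrite("pics/o3.png",np.hstack([a_[:500],b_[:500]]))
```

```text
[ 578.23955791 -136.9640537   114.5       ]
```

View pics/o3.png

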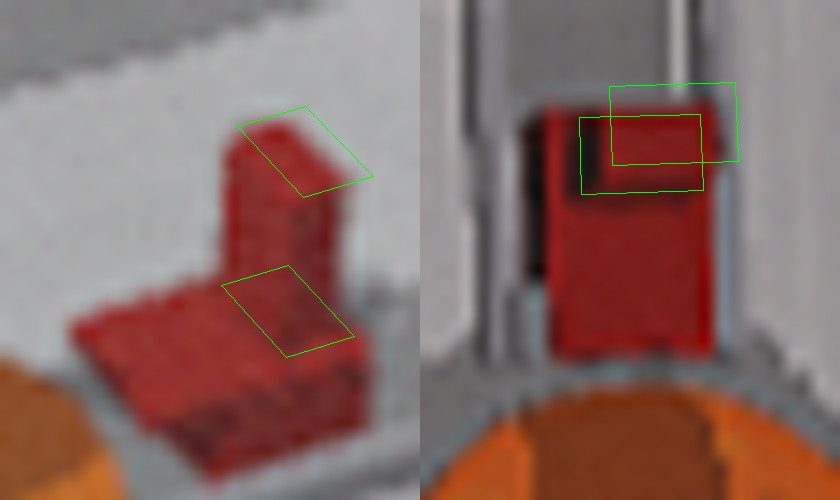

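Overlay: the post sits about 3.5 mm nearer the shaft than the zero-latch model, at about (578.6,-138). I'll move over it and grip it across its 22 mm width.

Emit:
jog_arm([
  [[110,0.0285,-0.031,0,-0.06],[110,0.0285,-0.031,0,-0.06],[110,0.0285,-0.031,0,-0.06],[110,0.0285,-0.031,0,-0.06],[110,0.0285,-0.031,0,-0.06],[110,0.0285,-0.031,0,-0.06],[110,0,0,-0.03,0],[110,0,0,-0.02,0],[110,0,0,0,0]],
])

```text
t: 16.62
tool_pos: [577.8, -138.8, 156.5]
orientation: [[-0.003, 0.049, -0.999], [0.001, -0.999, -0.049], [-1.0, -0.001, 0.003]]
force: [-0.5, 0.0, 0.2]
width: 53.3
```

Run:
```python
from m2 import *
s=capture("side")[:,:,::-1].copy();cv2.imwrite("pics/side6.png",s)
st=state();p=st["tool_pos"];R=st["orientation"];print(st["t"],p,np.arctan2(R[1,1],R[0,1]),st["force"],st["width"])
cv2.imwrite("pics/c13.png",cv2.resize(s[180:280,290:400],None,fx=6,fy=6,interpolation=cv2.INTER_CUBIC))
```

```text
16.675 [ 578.39740125 -138.68141021  157.95356346] -1.5211104502050812 [0.17525553 0.00907238 0.06273134] 53.43621613759765
```

View pics/c13.png

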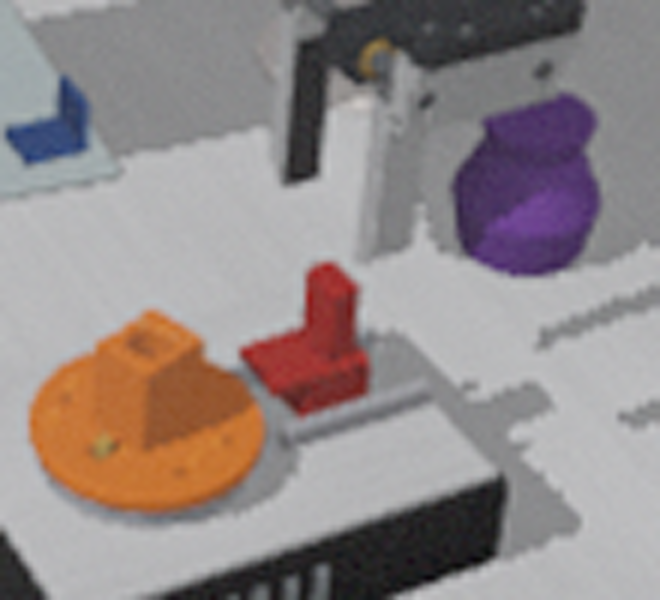

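Emit:
jog_arm([
  [[110,0,0.0005,-0.02,0],[110,0,0,-0.015,0],[110,0,0,-0.01,0],[110,0,0,-0.01,0],[110,0,0,-0.008,0],[110,0,0,0,0]],
])

```text
t: 17.42
tool_pos: [578.6, -137.2, 94.9]
orientation: [[-0.001, 0.051, -0.999], [0.0, -0.999, -0.051], [-1.0, -0.0, 0.001]]
force: [1.2, -0.5, -0.1]
width: 53.2
```

Emit:
jog_arm([
  [[255,0,0,0,0],[255,0,0,0,0],[255,0,0,0,0],[255,0,0,0,0],[255,0,0,0,0]],
], grip_force=10)

```text
t: 18.05
tool_pos: [578.8, -137.0, 95.5]
orientation: [[0.0, 0.051, -0.999], [0.0, -0.999, -0.051], [-1.0, -0.0, -0.0]]
force: [-0.7, 2.2, 1.9]
width: 21.9
```

Gripped at 21.9 mm wide. Now I'll slide it towards the shaft along (-0.9985,-0.052).

Emit:
jog_arm([
  [[255,-0.002,-0.0001,0,0],[255,-0.002,-0.0001,0,0],[255,-0.002,-0.0001,0,0],[255,-0.002,-0.0001,0,0],[255,-0.002,-0.0001,0,0],[255,-0.002,-0.0001,0,0],[255,0,0,0,0]],
])

```text
t: 18.92
tool_pos: [566.5, -137.8, 95.4]
orientation: [[-0.0, 0.051, -0.999], [0.0, -0.999, -0.051], [-1.0, -0.0, 0.0]]
force: [-1.3, 3.0, 6.2]
width: 22.0
```

Emit:
jog_arm([
  [[255,-0.001,0,0,0],[255,-0.001,-0.0001,0,0],[255,-0.0007,0,0,0],[255,0,0,0,0]],
])

```text
t: 19.42
tool_pos: [564.0, -138.0, 95.5]
orientation: [[0.0, 0.051, -0.999], [-0.0, -0.999, -0.051], [-1.0, 0.0, -0.0]]
force: [0.3, 3.4, 6.2]
width: 21.9
```

Emit:
jog_arm([
  [[255,-0.0005,0,0,0],[255,-0.0005,0,0,0],[255,0,0,0,0]],
])

```text
t: 19.8
tool_pos: [563.7, -138.0, 95.5]
orientation: [[0.002, 0.051, -0.999], [-0.0, -0.999, -0.051], [-1.0, 0.0, -0.002]]
force: [6.3, 4.2, 2.0]
width: 22.2
```

Emit:
jog_arm([
  [[255,-0.0008,0,0,0],[255,0,0,0,0]],
])

```text
t: 20.05
tool_pos: [563.4, -138.0, 95.6]
orientation: [[0.003, 0.051, -0.999], [-0.0, -0.999, -0.051], [-1.0, 0.001, -0.003]]
force: [10.8, 3.4, 0.6]
width: 22.3
```

Emit:
jog_arm([
  [[255,0.0012,0,0,0],[255,0,0,0,0],[110,0,0,0,0],[110,0,0,0,0],[110,0,0,0,0],[110,0,0,0.015,0],[110,0,0,0.03,0],[110,0,0,0.06,0],[110,0,0,0.02,0]],
])

```text
t: 21.18
tool_pos: [564.3, -138.2, 225.3]
orientation: [[0.006, 0.051, -0.999], [-0.002, -0.999, -0.051], [-1.0, 0.002, -0.005]]
force: [-0.6, -1.1, -0.4]
width: 53.4
```

Emit:
jog_arm([
  [[110,-0.04,0.05,0,0],[110,-0.05,0.06,0,0],[110,-0.05,0.06,0,0],[110,0,0.03,0,0],[110,0,0,0,0]],
])

```text
t: 21.8
tool_pos: [444.3, 38.2, 221.6]
orientation: [[0.002, 0.053, -0.999], [0.0, -0.999, -0.053], [-1.0, 0.0, -0.002]]
force: [0.4, 0.2, -0.1]
width: 53.5
```

Run:
```python
from m2 import *
s=capture("side")[:,:,::-1].copy();cv2.imwrite("pics/side7.png",s)
t=capture("top")[:,:,::-1].copy();cv2.imwrite("pics/top7.png",t)
st=state();print(st["t"],st["tool_pos"],st["force"],st["width"])
a=cv2.resize(s[200:290,270:380],(400,330),interpolation=cv2.INTER_CUBIC)
b=cv2.resize(t[155:245,310:386],(280,330),interpolation=cv2.INTER_CUBIC)
cv2.imwrite("pics/c14.png",np.hstack([a,b]))
```

```text
21.9 [444.58902516  36.6340827  220.99215803] [ 0.07882035 -1.04006078  0.45221997] 53.62008505973755
```

View pics/c14.png

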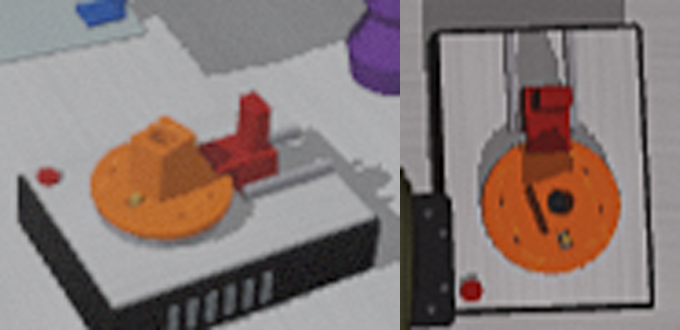

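View pics/top7.png

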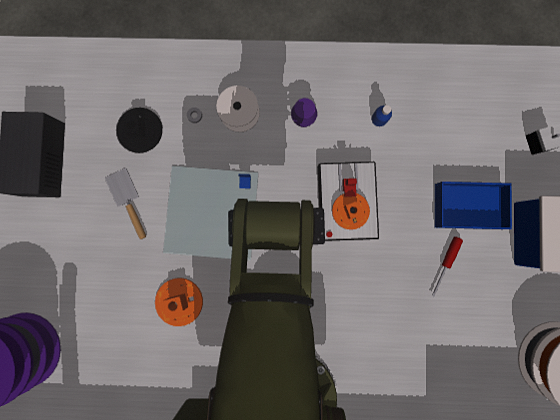

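Both views show the tongue over the flange rim, the pin in the slot at (566,239) in the combined crop, and the bystanders where they were. The arm is clear, so I'm handing in.

```bash
python3 -c "
from rig import *
print(sign_off())"
```

```text
the job is handed in; nothing more can be done
None
```

The flange is home on the turntable over the shaft and pin, the latch is closed over its rim, and I handed the job in at about 22 s of the 72 s allowed. `sign_off()` reports no verdict.

**What I did**
- I gripped the smaller orange flange by its hub and turned it about -0.19 rad to line its slot up with the pin.
- I lowered it in small steps. The shaft pushed sideways with about 6 N, so I shifted about 0.8 mm to centre it.
- The slot met the pin on the first try. The flange seated at TCP z 88.3 mm, where home was expected, with about 5 N at touchdown.
- I then gripped the latch post and slid it about 15 mm towards the shaft until it stopped hard. The force rose to about 11 N against roughly 1.5 N of friction. Then I let go and moved away.

**Last checks**
- The final pictures show the flange flat, the pin in its slot and the tongue over the rim. The arm is clear, and the bystanders look undisturbed in the top view.
- The two cameras disagreed by 3–5 mm in y. I trusted the side camera, which matched the gripper, and the contact forces.
- I did not measure the latch's final position separately. The hard stop and an estimated start of 2–3 mm put it at about 18 mm.

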